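Free a stuck lens cell from the stand magnifier and put it in its tin case

TASK

The brass lens cell has stuck in the leaning ring of the stand magnifier. Grip its knurled collar squarely, with the gripper leaning in line with the cell, and twist it back and forth in the ring while pulling it straight out along its own axis until it comes free, keeping the stand planted where it is. Then set the cell down gently in the open tin case, upright with the knurled collar uppermost, let go, and leave the other things on the bench alone.

Things in the scene. Friction and masses are not known exactly. Their poses are not given: they have to be found in the camera images.
- stand: Loose stand magnifier on rubber feet, 1.5 kg: dark green cast base 130 (x) by 100 (y) by 17 mm high, 14 mm steel post at x = +50 mm, 230 mm high, and a short arm carrying the lens ring. Origin: centre of the underside, on the bench; z up. The ring's upper face is centred at (-20, 0, 185) mm and leans 25 degrees to the -x side, roughly to the robot.
- ring: Dark green lens ring fixed to the stand's arm, 52 mm outside, bore 37 mm, 14 mm deep. Origin: centre of its upper face. z: bore axis, the way the cell is pulled out, 25 degrees from vertical. +x: to the arm (14 mm wide, 2 mm below the face) and post; y level, free on both sides. Four leaf springs at z -3 to -11 mm grip the spigot with 19 to 24 N of friction in all, whichever way it slides.
- cell: Brass lens cell, 34 mm high, 0.1 kg: a plain spigot 32 mm across, 14 mm long, in the ring; above it a knurled collar 44 mm across, 20 mm high, with a lens. Origin: centre of the spigot's lower end; z: its axis, to the collar. It starts fully home, collar on the ring's face, axes in line with the ring's. Pulled straight it lifts the stand; while it turns a few newtons draw it out.
- tin: Dented grey tin case with dark red lining, fixed to the bench: 140 (x) by 180 (y) by 36 mm high, walls 3 mm; things inside rest 3 mm above the bench. Origin: centre of its underside, on the bench; z up. Open at the top; the lid hinges on the +x edge, the spring catch is on the -x side.
- tin_lid (a joint): Opening angle of the tin's 140 mm long lid about the hinge along the tin's +x upper edge: 0 shut, 1.57 upright, larger leans back away from the tin. It starts at 2.0 to 2.4 and stays where it is by friction.
- saucer: Bystander: cracked pale blue porcelain saucer, 116 mm in diameter, 20 mm high, loose. Origin: centre of its underside.
- whetstone: Bystander: dark grey whetstone in a wooden cradle, 230 (x) by 76 (y) by 40 mm high, loose. Origin: centre of its underside.
- coaster: Bystander: square black lacquered coaster with a gold rim, 96 by 96 by 6 mm, loose. Origin: centre of its underside.
- scraper: Bystander: ivory-white bone scraper, 154 mm long (x) by 27 mm by 5 mm thick, loose. Origin: on its underside, near its middle.

How it is judged:
By the outcome, as a careful person would: the job done as asked, in the order asked, and still so for the second after the job is handed in, with the robot touching nothing.
It also fails if it takes over 53 s, if anything falls off the work surface, if the arm or the gripper's body presses on something with over 40 N, if the wrist force passes 120 N, or if a joint passes its speed limit or range.

ROBOT

A 7-joint arm with a two-finger parallel gripper is mounted at the origin on the work surface. World frame = base frame: x ahead of the robot, y to its left, z up, the work surface at z = 0. Lengths are in m, angles in rad, forces in N, time in s.
With the tool pointing down it reaches from about 0.425 to 0.925 m from the base axis. Payload 6.8 kg.
Tool frame: the origin (TCP) lies between the finger pads; the fingertips stand 11 mm ahead of it and the grasp point (between the pads) lies 8 mm behind it; z points along the fingers, y is the line along which they close (so a half turn about z gives the same grasp; the last joint's range is limited). The gripper opens to 85 mm and grips with 20 to 120 N. Pads are 22 mm wide; open, the fingers measure 114 mm over their backs; the gripper's body (76 mm by 85 mm) begins 54 mm behind the grasp point. The pads swing forward as they close: fully open they stand 13 mm farther back than shut.
Start: joints at [-1.287, 0.477, 0.022, 1.555, -0.011, 1.109, -0.083], TCP at [0.258, 0.624, 0.242] pointing down, gripper open.
Joint ranges: [-2.96, 2.96], [-0.34, 2.1], [-1.41, 1.46], [0.24, 2.44], [-1.37, 4.51], [0.17, 1.92], [-2.96, 2.96]. Speed limits (rad/s): [2.39, 2.39, 3.14, 3.14, 3.14, 3.14, 3.14].

INTERFACE

Orientations are given as a rotation vector (axis times angle).
In Python, from bench import r gives the robot as it stands.
- The arm moves only by the tool send_rows, never from a script. Its argument "deltas" is a list of rows, each an object of numbers: "dx", "dy", "dz": the shift along the world's x, y, z in mm; "rx", "ry", "rz": the turn, a rotation vector about the world's x, y, z in degrees. A call has 1 to 5 rows; each row is the pose to reach, as a shift and turn from the pose commanded when the call began; what a row does not reach only later rows make up. A row lasts 1/12 s, in which the tool goes at most 41.7 mm and 7.16 degrees, less where a joint would pass 70% of its speed; a pose out of reach is approached as far as the arm can. A call with a gripper value outside its range is refused whole. "jaw" is the finger opening in mm, from 0 to 85.4, set as the call begins (left out, the last holds). The fingers move at their own pace and stop on an object; "newtons" is the grip in N (left out, the last holds). Time passes only in rows, so rows that repeat a pose let the fingers close. It gives the time, the measured TCP pose, the force, the opening and the grip force at its end, in the units of the state.
- r.get_obs(): the state, without advancing time (a new reading comes with each control period).
- r.grab_frame(name): name is "scene" or "top" or "wrist"; returns a dict with "frame" (384x512x3 uint8, blue, green, red), "z_map" (384x512 float32, m along the optical axis (not along the pixel's ray), 0 where there is no reading), "vertical_fov" (degrees; the focal length in pixels is half the picture's height over the tangent of half this angle, whatever the lens; pixels are square), "cx", "cy" (the principal point, pixels), "xyz" and "orientation" of the camera in the world. Camera axes: x right, y down, z forward; pixel columns grow to the right and rows downward; lengths in m; the calibration is good to about 2 mm. A picture is of the moment at which its call begins.
- r.hand_in(): hands the job in; it is judged then, once.
The state is a dict: "clock": time; "joints": joint angles; "qvel": joint speeds; "tau": joint torques, N m; "tcp_pos": TCP position; "orientation": TCP orientation; "contact_force": force on the tool from outside, world axes, zero at the start; "moment": the same for the moment, N m; "grip_width": finger opening in m; "gripper_force": force on a finger pad.
Only numpy, scipy, OpenCV 4.12 (cv2) and the standard library are available. Lean on these libraries where they do the work, as an engineer would, in place of code of your own. Each camera call takes 0.05 s, during which the arm holds its last target. There are 200 camera calls.

## Working session

There is one attempt and no reset: what is moved stays moved. The work goes in short steps, Python scripts to look and compute and a tool call to move; the robot and the scene stay as the last step left them, time stands still between calls to the robot, and variables do not carry over. Pictures are saved under pics/ and viewed, at most 13 in all, crops included, and the job is handed in when it is done.

Besides the shell and the picture viewer there is one more tool, called after "Request:" by a JSON object that holds its "fn" and its "kwargs". send_rows: Moves the arm, as the interface text tells. Its arguments: {"type":"object","properties":{"deltas":{"type":"array","items":{"type":"object","properties":{"dx":{"type":"number"},"dy":{"type":"number"},"dz":{"type":"number"},"rx":{"type":"number"},"ry":{"type":"number"},"rz":{"type":"number"}}}},"jaw":{"type":"number"},"newtons":{"type":"number"}},"required":["deltas"]}

```bash
mkdir -p pics; ls; cat > h.py <<'E'
import numpy as np, cv2
from scipy.spatial.transform import Rotation as R
from bench import r
def cam(n):
    d=r.grab_frame(n); im=d["frame"]; z=d["z_map"]
    h,w=z.shape; f=h/2/np.tan(np.radians(d["vertical_fov"])/2)
    u,v=np.meshgrid(np.arange(w),np.arange(h))
    o=np.array(d["orientation"]); M=R.from_rotvec(o).as_matrix() if o.shape==(3,) else o
    P=np.stack([(u-d["cx"])/f*z,(v-d["cy"])/f*z,z],-1)@M.T+np.array(d["xyz"])
    P[z==0]=np.nan
    return im,P,d,f,M
E
python3 - <<'E'
from h import *
o=r.get_obs(); print(o)
ims=[]
for n in ["scene","top"]:
    im,P,d,f,M=cam(n); print(n,d["xyz"],d["orientation"],f); cv2.imwrite(f"pics/{n}0.png",im); np.save(f"{n}0.npy",P)
E
```

```text
pics
{'clock': 0.0, 'joints': array([-1.28711435,  0.47777836,  0.0223283 ,  1.55646395, -0.01152646,
        1.10929842, -0.08312124]), 'qvel': array([ 0.00036999,  0.00048645, -0.00018435,  0.0009949 , -0.00194763,
        0.00260529,  0.00014815]), 'tau': array([ 6.24529753e-05, -5.96474218e+01,  1.60768267e+00, -2.81194103e+01,
        1.24034329e-02,  9.33503208e-03, -3.04264027e-07]), 'tcp_pos': array([0.25751777, 0.62332049, 0.24133477]), 'orientation': array([-6.11434667e-01, -3.08126194e+00,  2.83242409e-03]), 'contact_force': array([-0.16564097,  0.83546892,  1.06558724]), 'moment': array([-0.00896959,  0.01234359, -0.01511999]), 'gripper_force': 0.0, 'grip_width': 0.08521163662775474}
scene [1.62987516 0.42750057 0.95894791] [-1.33057055 -2.00533317  1.01708073] 430.6135245223297
top [ 0.4098692  -0.01209402  1.08066442] [-2.12462617  2.1509461  -0.1073447 ] 348.51011001553184
```

View pics/scene0.png

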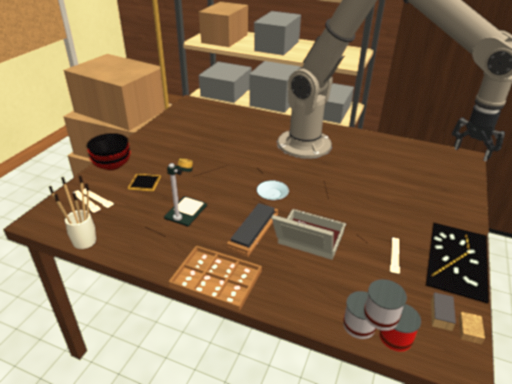

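View pics/top0.png

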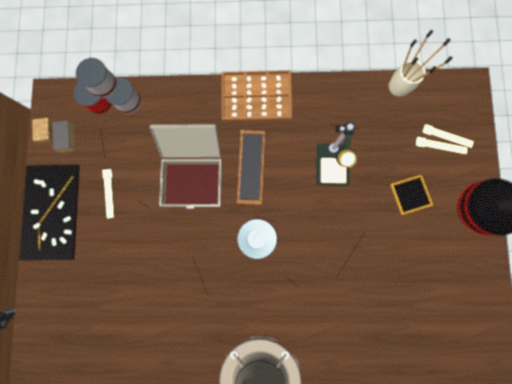

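The top view has up = +x and left = +y. The stand is at about (334,165), the brass cell at (346,158), the post top near (350,127) and the open tin at (190,184). The saucer (257,239) and whetstone (251,167) lie between the stand and the tin.

```bash
python3 - <<'E'
from h import *
for n,(a,b,c,e) in {"top":(300,110,370,200),"scene":(150,145,225,230)}.items():
    im=cv2.imread(f"pics/{n}0.png");P=np.load(n+"0.npy")
    crop=im[b:e,a:c]; cv2.imwrite(f"pics/c_{n}.png",cv2.resize(crop,None,fx=5.5,fy=5.5,interpolation=cv2.INTER_NEAREST))
    p=P[b:e,a:c].reshape(-1,3); hsv=cv2.cvtColor(crop,cv2.COLOR_BGR2HSV).reshape(-1,3)
    hi=p[:,2]>0.15
    br=hi&(hsv[:,1]>90)&(abs(hsv[:,0].astype(int)-24)<9)
    print(n,"brass",br.sum(),p[br].mean(0),p[br].min(0),p[br].max(0))
    q=p[br]; t=q[q[:,2]>np.percentile(q[:,2],50)]
    post=p[:,2]>0.222; print(" post",post.sum(),p[post].mean(0) if post.any() else "", p[:,2].max())
    base=(p[:,2]>0.01)&(p[:,2]<0.025); c2=cv2.minAreaRect((p[base][:,:2]*1000).astype(np.float32)); print(" base",c2)
im=cv2.imread("pics/top0.png");P=np.load("top0.npy")
p=P[150:212,150:228].reshape(-1,3)
m=(p[:,2]<.02)&(cv2.cvtColor(im,cv2.COLOR_BGR2HSV)[150:212,150:228].reshape(-1,3)[:,1]>100)&(im[150:212,150:228].reshape(-1,3)[:,2]>im[150:212,150:228].reshape(-1,3)[:,1]*2.5)
print("lining",cv2.minAreaRect((p[m][:,:2]*1000).astype(np.float32)),p[m][:,2].mean())
w=(p[:,2]>.028)&(p[:,2]<.042); print("rim",cv2.minAreaRect((p[w][:,:2]*1000).astype(np.float32)))
E
```

```text
top brass 114 [ 0.61843978 -0.23020162  0.19746948] [ 0.59076304 -0.25710558  0.17640847] [ 0.63766686 -0.21082989  0.21194778]
 post 83 [ 0.68425535 -0.23729303  0.22559611] nan
 base ((635.3611450195312, -235.36505126953125), (98.73274230957031, 128.02101135253906), 88.06666564941406)
scene brass 137 [ 0.62473046 -0.2262542   0.19806332] [ 0.58936098 -0.25347385  0.17566714] [ 0.69944627 -0.20433628  0.2231677 ]
 post 37 [ 0.68827449 -0.23170746  0.22562776] nan
 base ((613.783203125, -315.61175537109375), (298.9023742675781, 143.7510986328125), 74.67887878417969)
lining ((0.0, 0.0), (0.0, 0.0), 0.0) nan
rim ((587.4392700195312, 204.6390838623047), (185.01622009277344, 164.33663940429688), 89.98619079589844)<stdin>:15: RuntimeWarning: Mean of empty slice.
  ret = ret.dtype.type(ret / rcount)
```

View pics/c_top.png

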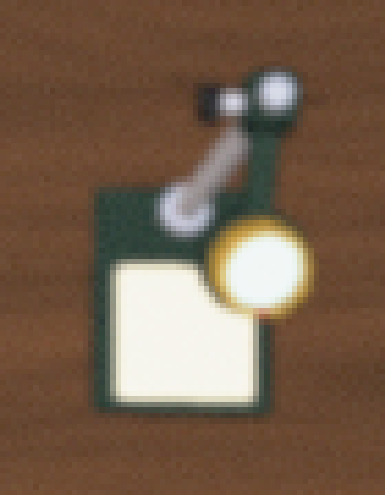

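Request:
{"fn": "send_rows", "kwargs": {"deltas": [{"dx":10,"dy":-34,"dz":8,"rz":4.5},{"dx":22,"dy":-70,"dz":16,"rz":9},{"dx":34,"dy":-106,"dz":24,"rz":13.5},{"dx":46,"dy":-142,"dz":32,"rz":18},{"dx":60,"dy":-178,"dz":40,"rz":22.5}], "jaw": 85, "newtons": 60}}

```text
$.deltas[0]: bad value
```

Request:
{"fn": "send_rows", "kwargs": {"deltas": [{"dx":13,"dy":-34,"ry":-5},{"dx":26,"dy":-68,"ry":-10},{"dx":39,"dy":-102,"ry":-15},{"dx":52,"dy":-136,"ry":-20},{"dx":65,"dy":-170,"ry":-25}]}}

```text
$.deltas[0]: bad value
```

Request:
{"fn": "send_rows", "kwargs": {"deltas": [{"dx":13,"dy":-34},{"dx":26,"dy":-68},{"dx":39,"dy":-102},{"dx":52,"dy":-136},{"dx":65,"dy":-170}]}}

```text
$.deltas[0]: bad value
```

Request:
{"fn": "send_rows", "kwargs": {"deltas": [{"dx":13,"dy":-34},{"dx":26,"dy":-68},{"dx":39,"dy":-102},{"dx":52,"dy":-136},{"dx":65,"dy":-170}]}}

```text
$.deltas[0]: bad value
```

Request:
{"fn": "send_rows", "kwargs": {"deltas": [{"dx":10,"dy":-34,"dz":8,"rx":0,"ry":0,"rz":4.5},{"dx":22,"dy":-70,"dz":16,"rx":0,"ry":0,"rz":9},{"dx":34,"dy":-106,"dz":24,"rx":0,"ry":0,"rz":13.5},{"dx":46,"dy":-142,"dz":32,"rx":0,"ry":0,"rz":18},{"dx":60,"dy":-178,"dz":40,"rx":0,"ry":0,"rz":22.5}], "jaw": 85, "newtons": 60}}

```text
clock: 0.52
tcp_pos: [0.3176, 0.4439, 0.2821]
orientation: [0.008, -3.141, 0.001]
contact_force: [1.1, 0.5, -0.3]
grip_width: 0.0846
gripper_force: 0.0
```

Request:
{"fn": "send_rows", "kwargs": {"deltas": [{"dx":13,"dy":-34,"dz":0,"rx":0,"ry":-5,"rz":0},{"dx":26,"dy":-68,"dz":0,"rx":0,"ry":-10,"rz":0},{"dx":39,"dy":-102,"dz":0,"rx":0,"ry":-15,"rz":0},{"dx":52,"dy":-136,"dz":0,"rx":0,"ry":-20,"rz":0},{"dx":65,"dy":-170,"dz":0,"rx":0,"ry":-25,"rz":0}]}}

```text
clock: 0.93
tcp_pos: [0.3831, 0.2743, 0.2824]
orientation: [-0.002, 2.701, 0.001]
contact_force: [0.5, -0.8, -0.5]
grip_width: 0.0849
gripper_force: 0.0
```

Request:
{"fn": "send_rows", "kwargs": {"deltas": [{"dx":13,"dy":-34,"dz":0,"rx":0,"ry":0,"rz":0},{"dx":26,"dy":-68,"dz":0,"rx":0,"ry":0,"rz":0},{"dx":39,"dy":-102,"dz":0,"rx":0,"ry":0,"rz":0},{"dx":52,"dy":-136,"dz":0,"rx":0,"ry":0,"rz":0},{"dx":65,"dy":-170,"dz":0,"rx":0,"ry":0,"rz":0}]}}

```text
clock: 1.35
tcp_pos: [0.4477, 0.1039, 0.2822]
orientation: [-0.001, 2.705, 0.0]
contact_force: [1.5, 0.5, -0.5]
grip_width: 0.0849
gripper_force: 0.0
```

Request:
{"fn": "send_rows", "kwargs": {"deltas": [{"dx":13,"dy":-34,"dz":0,"rx":0,"ry":0,"rz":0},{"dx":26,"dy":-68,"dz":0,"rx":0,"ry":0,"rz":0},{"dx":39,"dy":-102,"dz":0,"rx":0,"ry":0,"rz":0},{"dx":52,"dy":-136,"dz":0,"rx":0,"ry":0,"rz":0},{"dx":65,"dy":-170,"dz":0,"rx":0,"ry":0,"rz":0}]}}

```text
clock: 1.77
tcp_pos: [0.5126, -0.0664, 0.2823]
orientation: [-0.0, 2.705, 0.0]
contact_force: [0.0, 0.9, -1.4]
grip_width: 0.0851
gripper_force: 0.0
```

Request:
{"fn": "send_rows", "kwargs": {"deltas": [{"dx":12,"dy":-34,"dz":0,"rx":0,"ry":0,"rz":0},{"dx":24,"dy":-68,"dz":0,"rx":0,"ry":0,"rz":0},{"dx":36,"dy":-102,"dz":0,"rx":0,"ry":0,"rz":0},{"dx":48,"dy":-136,"dz":0,"rx":0,"ry":0,"rz":0},{"dx":53,"dy":-168,"dz":0,"rx":0,"ry":0,"rz":0}]}}

```text
clock: 2.18
tcp_pos: [0.5567, -0.195, 0.2812]
orientation: [-0.007, 2.707, 0.003]
contact_force: [-0.1, 1.7, -0.1]
grip_width: 0.0853
gripper_force: 0.0
```

```bash
python3 - <<'E'
from h import *
o=r.get_obs(); print(o["clock"],o["tcp_pos"],o["joints"]); T=R.from_rotvec(o["orientation"]).as_matrix(); print(T.round(3))
im,P,d,f,M=cam("wrist"); cv2.imwrite("pics/w1.png",im); np.save("w1.npy",P); print(d["xyz"],f)
E
```

```text
2.1833 [ 0.55671396 -0.19502675  0.2811957 ] [-0.64194417  0.17736126  1.07615144  2.0696429  -0.55069725  0.64815528
  2.35924322]
[[-0.907 -0.005  0.421]
 [-0.005  1.     0.003]
 [-0.421  0.001 -0.907]]
[ 0.43876484 -0.19614688  0.37175217] 284.12118326437087
```

View pics/w1.png

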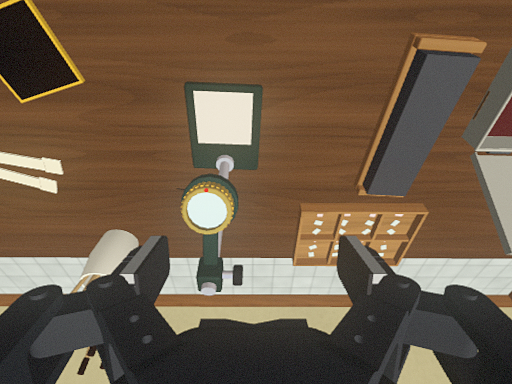

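Wrist view: collar and lens at (207,209), the ring behind it, base at (224,125), post foot at (225,163) and arm joint at (209,275). Both open fingers are clear of it.

```bash
cat > ring.py <<'E'
from h import *
def ring(im,P,d,f,M,box):
    a,b,c,e=box
    hsv=cv2.cvtColor(im,cv2.COLOR_BGR2HSV); H,S,V=[hsv[...,i].astype(int) for i in range(3)]
    m=np.zeros(H.shape,np.uint8)
    brass=(abs(H-24)<8)&(S>110)&(V>90)&(P[...,2]>.15)
    m[b:e,a:c]=brass[b:e,a:c]*255
    cn=max(cv2.findContours(m,cv2.RETR_EXTERNAL,cv2.CHAIN_APPROX_NONE)[0],key=cv2.contourArea)
    hull=cv2.convexHull(cn); el=cv2.fitEllipse(cn)
    full=np.zeros_like(m); cv2.drawContours(full,[hull],-1,255,-1)
    inner=cv2.erode(full,np.ones((3,3)),iterations=2)
    p=P[inner>0]; 
    c0=np.nanmean(p,0); q=p[~np.isnan(p[:,0])]
    for _ in range(4):
        n=np.linalg.svd(q-q.mean(0),full_matrices=False)[2][2]; n*=np.sign(n[2]); k=q.mean(0)
        q=p[abs((p-k)@n)<.0025]
    ray=M@np.array([(el[0][0]-d["cx"])/f,(el[0][1]-d["cy"])/f,1]); o=np.array(d["xyz"])
    C=o+ray*((k-o)@n)/(ray@n)
    print("ellipse",el,"n",n.round(3),"lean",np.degrees(np.arccos(n[2])).round(1),"az",np.degrees(np.arctan2(n[1],n[0])).round(1),"centre",C.round(4),len(q), "diam mm",np.array(el[1])/f*1000*((C-o)@M[:,2]))
    z=P[...,2]; bm=(z>.010)&(z<.024); 
    return C,n,bm
E
python3 - <<'E'
from ring import *
im,P,d,f,M=cam("wrist")
C,n,bm=ring(im,P,d,f,M,(170,160,250,245))
q=P[70:175,170:280][bm[70:175,170:280]]; print("base",cv2.minAreaRect((q[:,:2]*1000).astype(np.float32)))
po=P[150:300,185:250].reshape(-1,3); po=po[(po[:,2]>.04)&(po[:,2]<.12)]; print("post",len(po),np.median(po,0))
# tin from top
im=cv2.imread("pics/top0.png");P=np.load("top0.npy")[140:215,150:228].reshape(-1,3); B=im[140:215,150:228].reshape(-1,3).astype(int)
m=(B[:,2]>2*B[:,1])&(B[:,2]>2*B[:,0]*.9)&(P[:,2]<.03); print("lining",m.sum(),cv2.minAreaRect((P[m][:,:2]*1000).astype(np.float32)),np.median(P[m],0))
E
```

```text
ellipse ((223.58840942382812, 206.55685424804688), (50.61543655395508, 51.75252914428711), 47.853885650634766) n [-0.406  0.004  0.914] lean 24.0 az 179.4 centre [ 0.6083 -0.2343  0.1958] 1187 diam mm [43.72997586 44.71238429]
base ((633.5848999023438, -235.64703369140625), (100.07542419433594, 130.5543975830078), 88.00214385986328)
post 68 [ 0.67786037 -0.23639361  0.0486938 ]
lining 1209 ((582.5755004882812, 207.06460571289062), (158.01522827148438, 117.83890533447266), 88.54039764404297) [0.58722169 0.20771237 0.00358229]
```

Request:
{"fn": "send_rows", "kwargs": {"deltas": [{"dx":0,"dy":0,"dz":0,"rx":0,"ry":0,"rz":-1},{"dx":0,"dy":0,"dz":0,"rx":0,"ry":0,"rz":-2},{"dx":0,"dy":0,"dz":0,"rx":0,"ry":0,"rz":-2}]}}

```text
clock: 2.53
tcp_pos: [0.5553, -0.1969, 0.2812]
orientation: [0.049, 2.708, -0.011]
contact_force: [0.1, 0.6, -0.6]
grip_width: 0.085
gripper_force: 0.0
```

```bash
python3 - <<'E'
from ring import *
o=r.get_obs(); print(o["clock"],o["tcp_pos"],o["joints"]); T=R.from_rotvec(o["orientation"]).as_matrix(); print(T.round(3))
im,P,d,f,M=cam("wrist")
hsv=cv2.cvtColor(im,cv2.COLOR_BGR2HSV); C,n,bm=ring(im,P,d,f,M,(170,160,260,245))
m=(abs(hsv[...,0].astype(int)-24)<8)&(hsv[...,1]>110)&(hsv[...,2]>90); m[:160]=0;m[245:]=0;m[:,:170]=0;m[:,260:]=0
p=P[m]; a=np.array([-.4224,.0148,.9063]); s=p@a; F=np.array([.6145,-.2348,.185])
print("height above F along axis pct",np.nanpercentile(s-F@a,[5,25,50,75,90,97])*1000)
# ray through ellipse centre to plane 20 mm above F
el=cv2.fitEllipse(max(cv2.findContours(m.astype(np.uint8),cv2.RETR_EXTERNAL,cv2.CHAIN_APPROX_NONE)[0],key=cv2.contourArea))
ray=M@np.array([(el[0][0]-d["cx"])/f,(el[0][1]-d["cy"])/f,1]);c=np.array(d["xyz"])
for h in (.014,.017,.02):
    X=c+ray*((F+h*a-c)@a)/(ray@a); print(h,X.round(4),"implied F",(X-h*a).round(4))
E
```

```text
2.5333 [ 0.55528306 -0.19688307  0.28115879] [-0.66987298  0.1735084   1.09709053  2.07505568 -0.52146409  0.63392074
  2.2936161 ]
[[-0.907  0.036  0.419]
 [ 0.032  0.999 -0.015]
 [-0.42  -0.    -0.908]]
ellipse ((212.5946502685547, 210.17767333984375), (50.689998626708984, 52.105159759521484), 48.947391510009766) n [-0.404  0.005  0.915] lean 23.9 az 179.2 centre [ 0.6083 -0.234   0.1958] 1180 diam mm [43.82903797 45.05265511]
height above F along axis pct [-164.90121026   13.57580182   18.45969779   19.52704886   20.11442706
   20.57805662]
0.014 [ 0.6073 -0.2338  0.1971] implied F [ 0.6132 -0.234   0.1844]
0.017 [ 0.6051 -0.2333  0.1993] implied F [ 0.6123 -0.2335  0.1839]
0.02 [ 0.6029 -0.2328  0.2016] implied F [ 0.6113 -0.2331  0.1835]
```

Request:
{"fn": "send_rows", "kwargs": {"deltas": [{"dx":0,"dy":-12,"dz":0,"rx":0,"ry":0,"rz":0},{"dx":2,"dy":-24,"dz":0,"rx":0,"ry":0,"rz":0},{"dx":14,"dy":-36.5,"dz":-2,"rx":0,"ry":0,"rz":0},{"dx":31.6,"dy":-36.5,"dz":-39,"rx":0,"ry":0,"rz":0},{"dx":31.6,"dy":-36.5,"dz":-39,"rx":0,"ry":0,"rz":0}]}}

```text
clock: 3.0
tcp_pos: [0.5877, -0.2312, 0.2367]
orientation: [0.043, 2.715, -0.009]
contact_force: [-1.0, 2.0, -0.7]
grip_width: 0.0848
gripper_force: 0.0
```

```bash
python3 - <<'E'
from h import *
o=r.get_obs(); T=R.from_rotvec(o["orientation"]).as_matrix(); t=o["tcp_pos"]; print(o["clock"],t,o["joints"]); print(T.round(3))
im,P,d,f,M=cam("wrist"); cv2.imwrite("pics/w2.png",im); np.save("w2.npy",P)
F=np.array([.6135,-.2343,.185]);a=np.array([-.4224,.0148,.9063])
hsv=cv2.cvtColor(im,cv2.COLOR_BGR2HSV).astype(int)
q=(P-F); s=q@a; m=(s>.015)&(s<.0225)&(np.linalg.norm(q-s[...,None]*a,axis=-1)<.035)
p=P[m]; l=(p-t)@T; print("tool-frame collar-top pts x,y,z ranges mm",np.nanpercentile(l,[1,50,99],axis=0).round(4)*1000, m.sum())
print("centre y in tool",500*(np.nanpercentile(l[:,1],1)+np.nanpercentile(l[:,1],99)))
c2=cv2.minEnclosingCircle((l[:,:2]*1000).astype(np.float32)); print(c2)
F_t=(F-t)@T; print("F in tool mm",F_t*1000)
E
```

```text
3.0 [ 0.58769354 -0.23124332  0.23666343] [-0.40167834  0.34391514  0.91973333  2.02261892 -0.78327597  0.63799846
  2.55447948]
[[-0.91   0.032  0.414]
 [ 0.029  0.999 -0.013]
 [-0.414  0.    -0.91 ]]
tool-frame collar-top pts x,y,z ranges mm [[-22.2 -23.   37.1]
 [  1.1  -2.4  38.8]
 [ 18.   17.9  42.7]] 1262
centre y in tool -2.584552721841115
((-2.2870547771453857, -2.5400147438049316), 21.883291244506836)
F in tool mm [-2.19185287 -2.24818428 57.7457221 ]
```

View pics/w2.png

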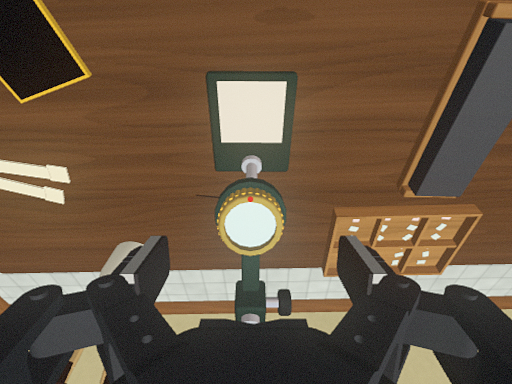

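Wrist view 2: the collar is centred between the fingers at (250,222). Its centre agrees with my ring estimate to within 0.5 mm. I'll settle, then descend along the axis.

Request:
{"fn": "send_rows", "kwargs": {"deltas": [{"dx":0,"dy":0,"dz":0,"rx":0,"ry":0,"rz":0},{"dx":0,"dy":0,"dz":0,"rx":0,"ry":0,"rz":0},{"dx":0,"dy":0,"dz":0,"rx":0,"ry":0,"rz":0}]}}

```text
clock: 3.3
tcp_pos: [0.5876, -0.2336, 0.2446]
orientation: [0.047, 2.704, -0.011]
contact_force: [0.1, 0.5, 0.1]
grip_width: 0.0848
gripper_force: 0.0
```

```bash
cat > st.py <<'E'
from h import *
import sys
def st(F=np.array([.6135,-.2345,.185]),a=np.array([-.4224,.0148,.9063]),h=.013):
    o=r.get_obs(); T=R.from_rotvec(o["orientation"]).as_matrix(); t=o["tcp_pos"]; a=a/np.linalg.norm(a)
    y=np.array([.035,.9994,0]); y-=y@a*a; y/=np.linalg.norm(y); D=np.c_[np.cross(y,-a),y,-a]
    print(o["clock"],"tcp",t.round(4),"j",o["joints"].round(3),"f",o["contact_force"].round(1),"m",o["moment"].round(2),"gw",round(o["grip_width"],4),round(o["gripper_force"],1))
    print("height above F",((t-F)@a*1000).round(1),"delta to go mm",((F+h*a-t)*1000).round(1),"rot to go deg",np.degrees(R.from_matrix(D@T.T).as_rotvec()).round(2))
if __name__=="__main__": st()
E
python3 st.py
```

```text
3.3 tcp [ 0.5876 -0.2336  0.2446] j [-0.41   0.331  0.932  2.021 -0.775  0.64   2.548] f [0.1 0.5 0.1] m [ 0.08  0.42 -0.05] gw 0.0848 0.0
height above F 65.0 delta to go mm [ 20.4  -0.7 -47.8] rot to go deg [ 0.01  0.05 -0.02]
```

Request:
{"fn": "send_rows", "kwargs": {"deltas": [{"dx":5,"dy":-0.5,"dz":-12,"rx":0,"ry":0,"rz":0},{"dx":10,"dy":-0.7,"dz":-24,"rx":0,"ry":0,"rz":0},{"dx":15,"dy":-0.7,"dz":-36,"rx":0,"ry":0,"rz":0},{"dx":18.5,"dy":-0.7,"dz":-44,"rx":0,"ry":0,"rz":0},{"dx":20.4,"dy":-0.7,"dz":-47.8,"rx":0,"ry":0,"rz":0}]}}

```text
clock: 3.72
tcp_pos: [0.6081, -0.2335, 0.1951]
orientation: [0.046, 2.706, -0.01]
contact_force: [-0.8, 0.0, 0.3]
grip_width: 0.0849
gripper_force: 0.0
```

Request:
{"fn": "send_rows", "kwargs": {"deltas": [{"dx":0,"dy":0,"dz":0,"rx":0,"ry":0,"rz":0},{"dx":0,"dy":0,"dz":0,"rx":0,"ry":0,"rz":0}]}}

```text
clock: 3.88
tcp_pos: [0.6079, -0.2343, 0.1956]
orientation: [0.047, 2.706, -0.011]
contact_force: [0.3, -1.1, -0.3]
grip_width: 0.0848
gripper_force: 0.0
```

```bash
python3 - <<'E'
from st import *
st()
im,P,d,f,M=cam("wrist"); cv2.imwrite("pics/w3.png",im)
E
```

```text
3.8833 tcp [ 0.6079 -0.2343  0.1956] j [-0.303  0.425  0.811  2.02  -0.921  0.581  2.665] f [ 0.3 -1.1 -0.3] m [0.03 0.45 0.02] gw 0.0848 0.0
height above F 12.0 delta to go mm [0.1 0.  1.1] rot to go deg [ 0.03 -0.07 -0.01]
```

View pics/w3.png

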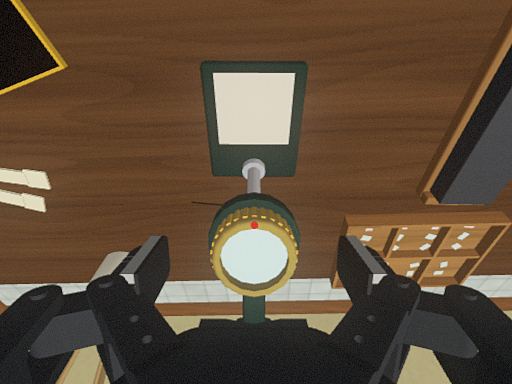

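Wrist view 3: the collar at (254,255) is central between the open pads, whose inner edges are at about x=168 and x=340. I'll close partly, check for contact, then grip.

Request:
{"fn": "send_rows", "kwargs": {"deltas": [{"dx":-0.3,"dy":0,"dz":1.2,"rx":0,"ry":0,"rz":0},{"dx":-0.3,"dy":0,"dz":1.2,"rx":0,"ry":0,"rz":0},{"dx":-0.3,"dy":0,"dz":1.2,"rx":0,"ry":0,"rz":0},{"dx":-0.3,"dy":0,"dz":1.2,"rx":0,"ry":0,"rz":0},{"dx":-0.3,"dy":0,"dz":1.2,"rx":0,"ry":0,"rz":0}], "jaw": 49, "newtons": 25}}

```text
clock: 4.35
tcp_pos: [0.6075, -0.2341, 0.1962]
orientation: [0.047, 2.707, -0.011]
contact_force: [0.5, -0.3, 0.1]
grip_width: 0.0492
gripper_force: 0.0
```

Request:
{"fn": "send_rows", "kwargs": {"deltas": [{"dx":0,"dy":0,"dz":0,"rx":0,"ry":0,"rz":0},{"dx":0,"dy":0,"dz":0,"rx":0,"ry":0,"rz":0},{"dx":0,"dy":0,"dz":0,"rx":0,"ry":0,"rz":0}], "jaw": 40, "newtons": 25}}

```text
clock: 4.6
tcp_pos: [0.6075, -0.234, 0.1963]
orientation: [0.047, 2.707, -0.01]
contact_force: [-3.1, 2.5, 5.4]
grip_width: 0.0431
gripper_force: 24.8
```

```bash
python3 - <<'E'
from st import *
st()
im,P,d,f,M=cam("wrist"); cv2.imwrite("pics/w4.png",im)
E
```

```text
4.6 tcp [ 0.6075 -0.234   0.1963] j [-0.305  0.423  0.813  2.02  -0.918  0.583  2.662] f [-3.1  2.5  5.4] m [0.37 0.61 0.14] gw 0.0431 24.8
height above F 12.8 delta to go mm [ 0.5 -0.3  0.5] rot to go deg [-0.02 -0.11 -0.03]
```

View pics/w4.png

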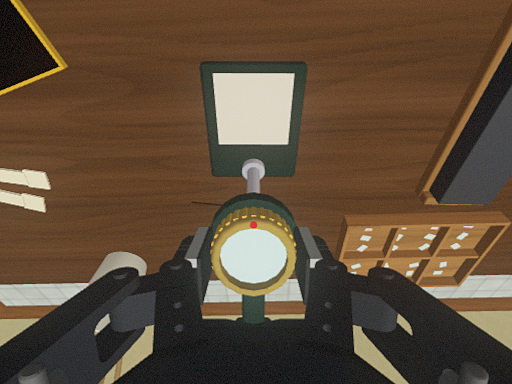

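Wrist view 4: both pads seat squarely on the collar at (253,253), clear of the ring, with a width of 43 mm. I'll firm up the grip and start twisting.

Request:
{"fn": "send_rows", "kwargs": {"deltas": [{"dx":0,"dy":0,"dz":0,"rx":0,"ry":0,"rz":0},{"dx":0,"dy":0,"dz":0,"rx":0,"ry":0,"rz":0}], "jaw": 36, "newtons": 70}}

```text
clock: 4.82
tcp_pos: [0.6074, -0.2341, 0.1966]
orientation: [0.047, 2.707, -0.01]
contact_force: [-5.2, 3.1, 8.4]
grip_width: 0.0414
gripper_force: 69.3
```

Request:
{"fn": "send_rows", "kwargs": {"deltas": [{"dx":0,"dy":0,"dz":0,"rx":2.1,"ry":-0.1,"rz":-4.5},{"dx":-0.1,"dy":0,"dz":0.3,"rx":4.6,"ry":-0.2,"rz":-10},{"dx":-0.4,"dy":0,"dz":0.9,"rx":7.2,"ry":-0.3,"rz":-15.4},{"dx":-0.7,"dy":0,"dz":1.5,"rx":9.7,"ry":-0.4,"rz":-20.8},{"dx":-0.9,"dy":0,"dz":1.9,"rx":11.8,"ry":-0.4,"rz":-25.4}]}}

```text
clock: 5.23
tcp_pos: [0.6065, -0.2335, 0.1971]
orientation: [0.708, 2.623, 0.136]
contact_force: [3.3, 0.1, -5.6]
grip_width: 0.0415
gripper_force: 71.5
```

```bash
python3 st.py
```

```text
5.2333 tcp [ 0.6065 -0.2335  0.1971] j [-0.384  0.464  0.931  2.025 -1.001  0.635  2.239] f [ 3.3  0.1 -5.6] m [-0.04  0.39  0.3 ] gw 0.0415 71.5
height above F 14.0 delta to go mm [ 1.6 -0.8 -0.4] rot to go deg [-11.9    0.2   25.56]
```

Request:
{"fn": "send_rows", "kwargs": {"deltas": [{"dx":0,"dy":0,"dz":0,"rx":-2.1,"ry":0.1,"rz":4.5},{"dx":-0.2,"dy":0,"dz":0.5,"rx":-4.6,"ry":0.2,"rz":10},{"dx":-0.5,"dy":0,"dz":1.1,"rx":-7.2,"ry":0.3,"rz":15.4},{"dx":-0.8,"dy":0,"dz":1.7,"rx":-9.7,"ry":0.4,"rz":20.8},{"dx":-1,"dy":0,"dz":2.2,"rx":-11.8,"ry":0.4,"rz":25.4}]}}

```text
clock: 5.65
tcp_pos: [0.605, -0.2333, 0.1988]
orientation: [0.04, 2.709, -0.012]
contact_force: [3.2, -0.9, -8.1]
grip_width: 0.0414
gripper_force: 71.7
```

```bash
cat > chk.py <<'E'
from st import *
st()
im,P,d,f,M=cam("wrist")
q=P[...,:]; z=P[...,2]; u=(z>.010)&(z<.024)&(abs(P[...,0]-.634)<.09)&(abs(P[...,1]+.235)<.07)
print("base",cv2.minAreaRect((P[u][:,:2]*1000).astype(np.float32)),"z",np.median(z[u]))
im2,P2,_,_,_=cam("top"); p=P2[110:200,300:370].reshape(-1,3); b=(p[:,2]>.01)&(p[:,2]<.025); print("top base",cv2.minAreaRect((p[b][:,:2]*1000).astype(np.float32)))
import sys
if len(sys.argv)>1: cv2.imwrite("pics/"+sys.argv[1],im)
E
python3 chk.py w5.png
```

```text
5.65 tcp [ 0.605  -0.2333  0.1988] j [-0.313  0.417  0.821  2.022 -0.906  0.587  2.657] f [ 3.2 -0.9 -8.1] m [ 0.13  0.58 -0.3 ] gw 0.0414 71.7
height above F 16.1 delta to go mm [ 3. -1. -2.] rot to go deg [ 0.11 -0.26 -0.28]
base ((632.7967529296875, -234.71755981445312), (100.1195297241211, 129.7128143310547), 89.85714721679688) z 0.017126471590117986
top base ((634.8701782226562, -230.18649291992188), (91.23578643798828, 131.02151489257812), 89.90589141845703)
```

View pics/w5.png

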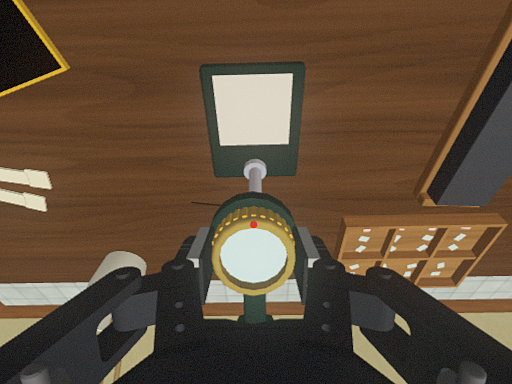

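Wrist view 5: the collar (253,252) is still gripped, and the base (252,120) has barely shifted. I'll pull more gently and trim the small sideways drift.

Request:
{"fn": "send_rows", "kwargs": {"deltas": [{"dx":0.1,"dy":-0.1,"dz":0,"rx":2.1,"ry":-0.1,"rz":-4.5},{"dx":0.1,"dy":-0.2,"dz":0.4,"rx":4.6,"ry":-0.2,"rz":-10},{"dx":0.1,"dy":-0.3,"dz":0.8,"rx":7.2,"ry":-0.3,"rz":-15.4},{"dx":0,"dy":-0.4,"dz":1.2,"rx":9.7,"ry":-0.4,"rz":-20.8},{"dx":0,"dy":-0.4,"dz":1.4,"rx":11.8,"ry":-0.4,"rz":-25.4}]}}

```text
clock: 6.17
tcp_pos: [0.6054, -0.2336, 0.2009]
orientation: [0.712, 2.623, 0.138]
contact_force: [1.6, 1.4, -3.9]
grip_width: 0.0417
gripper_force: 72.4
```

Request:
{"fn": "send_rows", "kwargs": {"deltas": [{"dx":0.1,"dy":0,"dz":0,"rx":-2.1,"ry":0.1,"rz":4.5},{"dx":0,"dy":0,"dz":0.4,"rx":-4.6,"ry":0.2,"rz":10},{"dx":-0.1,"dy":-0.1,"dz":0.8,"rx":-7.2,"ry":0.3,"rz":15.4},{"dx":-0.2,"dy":-0.2,"dz":1.2,"rx":-9.7,"ry":0.4,"rz":20.8},{"dx":-0.3,"dy":-0.2,"dz":1.5,"rx":-11.8,"ry":0.4,"rz":25.4}]}}

```text
clock: 6.58
tcp_pos: [0.6046, -0.2342, 0.202]
orientation: [0.045, 2.709, -0.011]
contact_force: [1.7, -0.1, -6.4]
grip_width: 0.0415
gripper_force: 72.5
```

```bash
python3 chk.py
```

```text
6.5833 tcp [ 0.6046 -0.2342  0.202 ] j [-0.318  0.414  0.83   2.02  -0.899  0.593  2.649] f [ 1.7 -0.1 -6.4] m [ 0.21  0.79 -0.23] gw 0.0415 72.5
height above F 19.2 delta to go mm [ 3.4 -0.1 -5.2] rot to go deg [ 0.02 -0.24 -0.1 ]
base ((632.5530395507812, -234.68325805664062), (100.1871337890625, 129.99945068359375), 89.79205322265625) z 0.017136863446612638
top base ((634.397216796875, -231.3662109375), (93.69234466552734, 130.67581176757812), 89.64369201660156)
```

Request:
{"fn": "send_rows", "kwargs": {"deltas": [{"dx":0,"dy":0,"dz":0,"rx":2.1,"ry":-0.1,"rz":-4.5},{"dx":-0.2,"dy":0,"dz":0.5,"rx":4.6,"ry":-0.2,"rz":-10},{"dx":-0.4,"dy":0,"dz":1,"rx":7.2,"ry":-0.3,"rz":-15.4},{"dx":-0.6,"dy":0,"dz":1.5,"rx":9.7,"ry":-0.4,"rz":-20.8},{"dx":-0.7,"dy":0,"dz":1.7,"rx":11.8,"ry":-0.4,"rz":-25.4}]}}

```text
clock: 7.1
tcp_pos: [0.6043, -0.2337, 0.2041]
orientation: [0.715, 2.622, 0.139]
contact_force: [-0.1, 1.8, -3.9]
grip_width: 0.0414
gripper_force: 72.5
```

Request:
{"fn": "send_rows", "kwargs": {"deltas": [{"dx":0,"dy":0,"dz":0,"rx":-2.1,"ry":0.1,"rz":4.5},{"dx":-0.1,"dy":0,"dz":0.5,"rx":-4.6,"ry":0.2,"rz":10},{"dx":-0.3,"dy":0,"dz":1,"rx":-7.2,"ry":0.3,"rz":15.4},{"dx":-0.5,"dy":0,"dz":1.5,"rx":-9.7,"ry":0.4,"rz":20.8},{"dx":-0.6,"dy":0,"dz":1.7,"rx":-11.8,"ry":0.4,"rz":25.4}]}}

```text
clock: 7.52
tcp_pos: [0.6032, -0.2341, 0.2056]
orientation: [0.047, 2.709, -0.01]
contact_force: [-1.2, 0.5, -4.1]
grip_width: 0.0419
gripper_force: 72.7
```

Request:
{"fn": "send_rows", "kwargs": {"deltas": [{"dx":0,"dy":0,"dz":0,"rx":2.1,"ry":-0.1,"rz":-4.5},{"dx":-0.2,"dy":0,"dz":0.5,"rx":4.6,"ry":-0.2,"rz":-10},{"dx":-0.4,"dy":0,"dz":1,"rx":7.2,"ry":-0.3,"rz":-15.4},{"dx":-0.6,"dy":0,"dz":1.5,"rx":9.7,"ry":-0.4,"rz":-20.8},{"dx":-0.7,"dy":0,"dz":1.7,"rx":11.8,"ry":-0.4,"rz":-25.4}]}}

```text
clock: 7.93
tcp_pos: [0.6033, -0.2344, 0.2082]
orientation: [0.716, 2.62, 0.139]
contact_force: [0.2, 1.9, -1.1]
grip_width: 0.0412
gripper_force: 73.2
```

```bash
python3 chk.py
```

```text
7.9333 tcp [ 0.6033 -0.2344  0.2082] j [-0.405  0.448  0.96   2.022 -0.976  0.65   2.213] f [ 0.2  1.9 -1.1] m [0.37 0.73 0.19] gw 0.0412 73.2
height above F 25.3 delta to go mm [  4.8   0.1 -11.4] rot to go deg [-12.1    0.27  25.89]
base ((632.4436645507812, -234.6887664794922), (100.37001037597656, 129.80589294433594), 89.79692840576172) z 0.017016065269543496
top base ((634.5856323242188, -233.27178955078125), (97.5610580444336, 130.1980438232422), 89.72434997558594)
```

Request:
{"fn": "send_rows", "kwargs": {"deltas": [{"dx":0,"dy":0,"dz":0,"rx":-2.1,"ry":0.1,"rz":4.5},{"dx":-0.2,"dy":0,"dz":0.6,"rx":-4.6,"ry":0.2,"rz":10},{"dx":-0.5,"dy":0,"dz":1.2,"rx":-7.2,"ry":0.3,"rz":15.4},{"dx":-0.8,"dy":0,"dz":1.8,"rx":-9.7,"ry":0.4,"rz":20.8},{"dx":-1,"dy":0,"dz":2.3,"rx":-11.8,"ry":0.4,"rz":25.4}]}}

```text
clock: 8.45
tcp_pos: [0.6025, -0.2353, 0.2108]
orientation: [0.041, 2.706, -0.014]
contact_force: [0.7, 0.3, -0.9]
grip_width: 0.0417
gripper_force: 73.2
```

Request:
{"fn": "send_rows", "kwargs": {"deltas": [{"dx":0,"dy":0,"dz":0.2,"rx":2.1,"ry":-0.1,"rz":-4.5},{"dx":-0.4,"dy":0,"dz":0.9,"rx":4.6,"ry":-0.2,"rz":-10},{"dx":-0.8,"dy":0,"dz":1.8,"rx":7.2,"ry":-0.3,"rz":-15.4},{"dx":-1.2,"dy":0,"dz":2.7,"rx":9.7,"ry":-0.4,"rz":-20.8},{"dx":-1.6,"dy":0,"dz":3.6,"rx":11.8,"ry":-0.4,"rz":-25.4}]}}

```text
clock: 8.87
tcp_pos: [0.601, -0.2354, 0.2147]
orientation: [0.71, 2.62, 0.136]
contact_force: [0.1, -0.7, -1.6]
grip_width: 0.0415
gripper_force: 73.1
```

Request:
{"fn": "send_rows", "kwargs": {"deltas": [{"dx":-1.3,"dy":0,"dz":2.7,"rx":0,"ry":0,"rz":0},{"dx":-3.8,"dy":0.1,"dz":8.2,"rx":0,"ry":0,"rz":0},{"dx":-8.4,"dy":0.3,"dz":18,"rx":0,"ry":0,"rz":0},{"dx":-14.8,"dy":0.5,"dz":31.7,"rx":0,"ry":0,"rz":0},{"dx":-21,"dy":0.7,"dz":45,"rx":0,"ry":0,"rz":0}]}}

```text
clock: 9.28
tcp_pos: [0.5792, -0.2346, 0.2599]
orientation: [0.7, 2.624, 0.134]
contact_force: [1.0, 0.1, 0.3]
grip_width: 0.0415
gripper_force: 73.1
```

```bash
python3 chk.py w6.png; python3 - <<'E'
from h import *
im,P,d,f,M=cam("scene"); a=cv2.imread("pics/w6.png"); cv2.imwrite("pics/both.png",np.hstack([cv2.resize(a,(400,300)),cv2.resize(im[60:240,100:340],(400,300))]))
# tin walls from scene+top points: rim
_,Q,_,_,_=cam("top"); p=Q[140:215,150:228].reshape(-1,3); m=(p[:,2]>.030)&(p[:,2]<.040)&(p[:,0]<.65); print("rim",cv2.minAreaRect((p[m][:,:2]*1000).astype(np.float32)),p[m].min(0),p[m].max(0))
E
```

```text
9.2833 tcp [ 0.5792 -0.2346  0.2599] j [-0.531  0.349  1.102  2.022 -0.816  0.705  2.106] f [1.  0.1 0.3] m [ 0.04  0.54 -0.01] gw 0.0415 73.1
height above F 82.4 delta to go mm [ 28.8   0.3 -63.2] rot to go deg [-11.73   0.29  25.26]
base ((632.3772583007812, -234.5150604248047), (99.9013442993164, 130.07444763183594), 89.86347198486328) z 0.016958302360703642
top base ((634.4307250976562, -233.73223876953125), (98.6805419921875, 130.86822509765625), 89.85910034179688)
rim ((577.6056518554688, 204.2861328125), (184.02310180664062, 144.77134704589844), 89.98794555664062) [0.50521927 0.11227864 0.03000212] [0.64999474 0.29630561 0.03991899]
```

View pics/both.png

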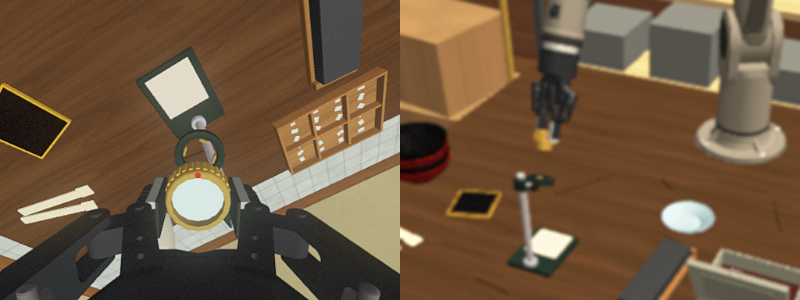

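The picture shows the cell free in the gripper at (197,195) left, with the ring empty behind it (198,150) and the stand planted. Next I'll carry it to the tin.

```bash
python3 - <<'E'
from h import *
o=r.get_obs(); T=R.from_rotvec(o["orientation"]).as_matrix(); D=np.diag([-1.,1,-1])
v=R.from_matrix(D@T.T).as_rotvec(); print(np.degrees(v)); 
E
```

```text
[-5.7001548  24.57810413 29.41434081]
```

Request:
{"fn": "send_rows", "kwargs": {"deltas": [{"dx":0,"dy":10,"dz":10,"rx":-0.5,"ry":2,"rz":2.4},{"dx":0,"dy":35,"dz":20,"rx":-1.2,"ry":5,"rz":6},{"dx":0,"dy":70,"dz":25,"rx":-1.8,"ry":8,"rz":9.6},{"dx":0,"dy":105,"dz":25,"rx":-2.6,"ry":11,"rz":13.2},{"dx":0,"dy":140,"dz":25,"rx":-3.2,"ry":14,"rz":16.8}]}}

```text
clock: 9.9
tcp_pos: [0.5798, -0.0926, 0.284]
orientation: [0.323, 2.942, 0.062]
contact_force: [0.9, -0.1, -1.5]
grip_width: 0.0414
gripper_force: 73.2
```

Request:
{"fn": "send_rows", "kwargs": {"deltas": [{"dx":0,"dy":35,"dz":0,"rx":-0.6,"ry":2.6,"rz":3.1},{"dx":0,"dy":70,"dz":0,"rx":-1.2,"ry":5.2,"rz":6.2},{"dx":0,"dy":105,"dz":0,"rx":-1.8,"ry":7.8,"rz":9.4},{"dx":0,"dy":140,"dz":0,"rx":-2.5,"ry":10.6,"rz":12.6},{"dx":0,"dy":175,"dz":0,"rx":-2.5,"ry":10.6,"rz":12.6}]}}

```text
clock: 10.32
tcp_pos: [0.5805, 0.0841, 0.283]
orientation: [0.007, -3.137, 0.004]
contact_force: [1.2, 0.2, -0.9]
grip_width: 0.0413
gripper_force: 73.1
```

Request:
{"fn": "send_rows", "kwargs": {"deltas": [{"dx":0,"dy":35,"dz":0,"rx":0,"ry":0,"rz":0},{"dx":0,"dy":70,"dz":0,"rx":0,"ry":0,"rz":0},{"dx":0,"dy":100,"dz":0,"rx":0,"ry":0,"rz":0},{"dx":0,"dy":115,"dz":0,"rx":0,"ry":0,"rz":0},{"dx":0,"dy":120,"dz":0,"rx":0,"ry":0,"rz":0}]}}

```text
clock: 10.73
tcp_pos: [0.5792, 0.205, 0.2825]
orientation: [0.007, -3.138, 0.002]
contact_force: [0.4, 0.0, -1.1]
grip_width: 0.0416
gripper_force: 73.1
```

```bash
python3 - <<'E'
from h import *
o=r.get_obs(); T=R.from_rotvec(o["orientation"]).as_matrix(); D=np.diag([-1.,1,-1])
print(o["tcp_pos"],o["joints"].round(2),o["grip_width"],np.degrees(R.from_matrix(D@T.T).as_rotvec()))
im,P,d,f,M=cam("wrist"); cv2.imwrite("pics/w7.png",im); np.save("w7.npy",P)
p=P.reshape(-1,3); m=(p[:,2]>.030)&(p[:,2]<.040)&(p[:,1]>.08)&(p[:,1]<.32)&(p[:,0]>.48)&(p[:,0]<.68); print("rim",p[m].min(0),p[m].max(0),m.sum())
B=im.reshape(-1,3).astype(int); l=(B[:,2]>2*B[:,1])&(p[:,2]<.02)&(p[:,0]>.48)&(p[:,0]<.68); print("lining",np.nanpercentile(p[l],[1,50,99],axis=0))
E
```

```text
[0.57924819 0.20503223 0.28252658] [-1.19  0.55  1.1   1.71 -0.52  1.22  1.61] 0.041570341066618256 [ 0.0771218  -0.18080495 -0.2546741 ]
rim [0.50291758 0.11130794 0.03001484] [0.66578909 0.29713918 0.03989384] 2285
lining [[0.51694881 0.12092049 0.00204721]
 [0.57344123 0.20306208 0.00391321]
 [0.64348362 0.29008541 0.00609833]]
```

View pics/w7.png

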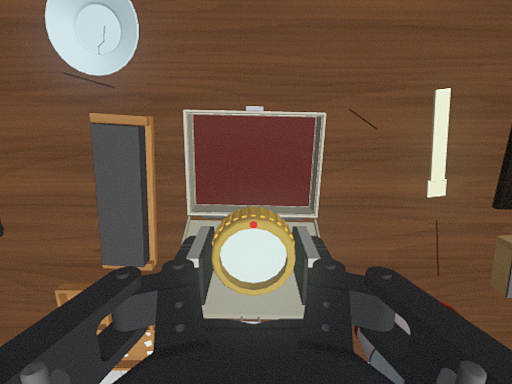

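Wrist view 7: the tin is open below, with its lining spanning (193–315, 115–207). The cell is held upright over its centre, so I'll lower it.

Request:
{"fn": "send_rows", "kwargs": {"deltas": [{"dx":0,"dy":0,"dz":-20,"rx":0,"ry":0,"rz":0},{"dx":0,"dy":0,"dz":-55,"rx":0,"ry":0,"rz":0},{"dx":0,"dy":0,"dz":-90,"rx":0,"ry":0,"rz":0},{"dx":0,"dy":0,"dz":-125,"rx":0,"ry":0,"rz":0},{"dx":0,"dy":0,"dz":-150,"rx":0,"ry":0,"rz":0}]}}

```text
clock: 11.2
tcp_pos: [0.5787, 0.1977, 0.1315]
orientation: [-0.008, -3.138, 0.004]
contact_force: [-1.3, -0.2, -1.4]
grip_width: 0.0419
gripper_force: 73.1
```

Request:
{"fn": "send_rows", "kwargs": {"deltas": [{"dx":0,"dy":0,"dz":-25,"rx":0,"ry":0,"rz":0},{"dx":0,"dy":0,"dz":-50,"rx":0,"ry":0,"rz":0},{"dx":0,"dy":0,"dz":-70,"rx":0,"ry":0,"rz":0},{"dx":0,"dy":0,"dz":-82,"rx":0,"ry":0,"rz":0},{"dx":0,"dy":0,"dz":-90,"rx":0,"ry":0,"rz":0}]}}

```text
clock: 11.62
tcp_pos: [0.5795, 0.1985, 0.043]
orientation: [-0.007, -3.139, 0.004]
contact_force: [-0.2, -0.3, -1.4]
grip_width: 0.0415
gripper_force: 73.1
```

Request:
{"fn": "send_rows", "kwargs": {"deltas": [{"dx":0,"dy":0,"dz":-2,"rx":0,"ry":0,"rz":0},{"dx":0,"dy":0,"dz":-4,"rx":0,"ry":0,"rz":0},{"dx":0,"dy":0,"dz":-5,"rx":0,"ry":0,"rz":0},{"dx":0,"dy":0,"dz":-5,"rx":0,"ry":0,"rz":0}]}}

```text
clock: 11.95
tcp_pos: [0.5803, 0.201, 0.04]
orientation: [-0.003, -3.141, 0.001]
contact_force: [-0.2, 0.1, -1.1]
grip_width: 0.0414
gripper_force: 73.1
```

```bash
python3 st.py
```

```text
11.95 tcp [0.5803 0.201  0.04  ] j [-1.     0.806  0.817  1.884 -0.803  0.819  1.82 ] f [-0.2  0.1 -1.1] m [-0.01 -0.03  0.03] gw 0.0414 73.1
height above F -111.0 delta to go mm [  27.7 -435.3  156.8] rot to go deg [ -0.43 -25.01  -1.85]
```

Still about 8–10 mm up, so I'll go slowly and watch the force.

Request:
{"fn": "send_rows", "kwargs": {"deltas": [{"dx":0,"dy":0,"dz":-2,"rx":0,"ry":0,"rz":0},{"dx":0,"dy":0,"dz":-4,"rx":0,"ry":0,"rz":0},{"dx":0,"dy":0,"dz":-5.5,"rx":0,"ry":0,"rz":0},{"dx":0,"dy":0,"dz":-6.5,"rx":0,"ry":0,"rz":0},{"dx":0,"dy":0,"dz":-7,"rx":0,"ry":0,"rz":0}]}}

```text
clock: 12.37
tcp_pos: [0.5796, 0.201, 0.0319]
orientation: [-0.003, -3.14, 0.002]
contact_force: [0.1, 0.7, 0.1]
grip_width: 0.0413
gripper_force: 73.1
```

Request:
{"fn": "send_rows", "kwargs": {"deltas": [{"dx":0,"dy":0,"dz":-0.5,"rx":0,"ry":0,"rz":0},{"dx":0,"dy":0,"dz":-1,"rx":0,"ry":0,"rz":0}]}}

```text
clock: 12.53
tcp_pos: [0.5797, 0.2009, 0.031]
orientation: [-0.003, -3.14, 0.002]
contact_force: [-0.5, -0.1, -1.2]
grip_width: 0.0416
gripper_force: 73.1
```

Request:
{"fn": "send_rows", "kwargs": {"deltas": [{"dx":0,"dy":0,"dz":-0.4,"rx":0,"ry":0,"rz":0},{"dx":0,"dy":0,"dz":-0.8,"rx":0,"ry":0,"rz":0},{"dx":0,"dy":0,"dz":-1,"rx":0,"ry":0,"rz":0}]}}

```text
clock: 12.78
tcp_pos: [0.5798, 0.2009, 0.0309]
orientation: [-0.004, -3.14, 0.001]
contact_force: [-4.0, -0.4, 9.4]
grip_width: 0.0416
gripper_force: 74.0
```

Request:
{"fn": "send_rows", "kwargs": {"deltas": [{"dx":0,"dy":0,"dz":-0.3,"rx":0,"ry":0,"rz":0},{"dx":0,"dy":0,"dz":-0.6,"rx":0,"ry":0,"rz":0}]}}

```text
clock: 12.95
tcp_pos: [0.5798, 0.2009, 0.0309]
orientation: [-0.004, -3.14, -0.0]
contact_force: [-5.3, -0.5, 16.1]
grip_width: 0.0412
gripper_force: 74.5
```

Seated. I'll ease the press and open.

Request:
{"fn": "send_rows", "kwargs": {"deltas": [{"dx":0,"dy":0,"dz":0.6,"rx":0,"ry":0,"rz":0},{"dx":0,"dy":0,"dz":1.1,"rx":0,"ry":0,"rz":0}], "newtons": 25}}

```text
clock: 13.12
tcp_pos: [0.5798, 0.2009, 0.031]
orientation: [-0.003, -3.14, 0.001]
contact_force: [-0.4, -1.0, 0.3]
grip_width: 0.0416
gripper_force: 73.7
```

Request:
{"fn": "send_rows", "kwargs": {"deltas": [{"dx":0,"dy":0,"dz":0,"rx":0,"ry":0,"rz":0},{"dx":0,"dy":0,"dz":0,"rx":0,"ry":0,"rz":0},{"dx":0,"dy":0,"dz":0,"rx":0,"ry":0,"rz":0},{"dx":0,"dy":0,"dz":0,"rx":0,"ry":0,"rz":0}], "jaw": 70}}

```text
clock: 13.45
tcp_pos: [0.5798, 0.201, 0.0304]
orientation: [-0.003, -3.14, 0.002]
contact_force: [-0.1, -0.4, 1.0]
grip_width: 0.0701
gripper_force: 0.0
```

Request:
{"fn": "send_rows", "kwargs": {"deltas": [{"dx":0,"dy":0,"dz":4,"rx":0,"ry":0,"rz":0},{"dx":0,"dy":0,"dz":14,"rx":0,"ry":0,"rz":0},{"dx":0,"dy":0,"dz":35,"rx":0,"ry":0,"rz":0},{"dx":0,"dy":0,"dz":70,"rx":0,"ry":0,"rz":0},{"dx":0,"dy":0,"dz":105,"rx":0,"ry":0,"rz":0}]}}

```text
clock: 13.87
tcp_pos: [0.5791, 0.2004, 0.1368]
orientation: [-0.004, -3.139, 0.004]
contact_force: [1.2, 0.9, 0.7]
grip_width: 0.0701
gripper_force: 0.0
```

Request:
{"fn": "send_rows", "kwargs": {"deltas": [{"dx":0,"dy":0,"dz":30,"rx":0,"ry":0,"rz":0},{"dx":0,"dy":0,"dz":60,"rx":0,"ry":0,"rz":0},{"dx":0,"dy":0,"dz":80,"rx":0,"ry":0,"rz":0},{"dx":0,"dy":0,"dz":80,"rx":0,"ry":0,"rz":0},{"dx":0,"dy":0,"dz":80,"rx":0,"ry":0,"rz":0}]}}

```text
clock: 14.28
tcp_pos: [0.5803, 0.201, 0.2173]
orientation: [0.003, 3.141, 0.001]
contact_force: [-0.8, 0.7, -0.1]
grip_width: 0.0697
gripper_force: 0.0
```

```bash
python3 - <<'E'
from h import *
o=r.get_obs(); print(o["clock"],o["tcp_pos"],o["contact_force"])
im,P,d,f,M=cam("wrist"); im2,P2,*_=cam("scene")
cv2.imwrite("pics/end.png",np.hstack([cv2.resize(im,(400,300)),cv2.resize(im2[90:270,120:360],(400,300))]))
h=cv2.cvtColor(im,cv2.COLOR_BGR2HSV).astype(int); m=(abs(h[...,0]-24)<8)&(h[...,1]>110)&(P[...,0]>.52)&(P[...,0]<.64)&(abs(P[...,1]-.2)<.08)
p=P[m]; print(np.nanpercentile(p,[2,50,98],axis=0).round(4))
_,Q,*_=cam("top"); p=Q[110:200,300:370].reshape(-1,3); b=(p[:,2]>.01)&(p[:,2]<.025); print("base",cv2.minAreaRect((p[b][:,:2]*1000).astype(np.float32)))
E
```

```text
14.2833 [0.58028698 0.20101092 0.21729312] [-0.78918642  0.66076031 -0.14802669]
[[0.5598 0.1795 0.0037]
 [0.5759 0.2009 0.036 ]
 [0.6053 0.2233 0.0381]]
base ((634.7930908203125, -234.41810607910156), (100.13275146484375, 131.06910705566406), 89.76132202148438)
```

View pics/end.png

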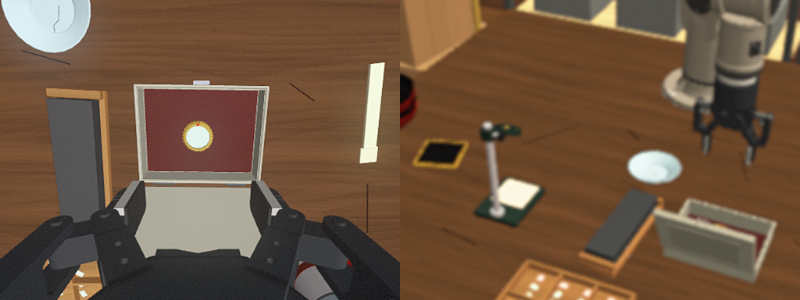

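The final view shows the cell upright in the middle of the tin at (197,136), with the collar top at about 37 mm, as expected. The stand is in place and the gripper is clear.

```bash
python3 -c "
from bench import r
print(r.hand_in())"
```

```text
the job is handed in; nothing more can be done
None
```

The lens cell was twisted free and now stands upright, collar uppermost, in the middle of the open tin; the stand ended within about 1 mm of where it was but turned by roughly 2 degrees, nothing else on the bench was touched, and the job is handed in at about 14 s.

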